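Set the pulley carriage and hold the belt tensioner back

ROBOT

A 7-joint arm with a two-finger parallel gripper is mounted at the origin on the work surface. World frame = base frame: x ahead of the robot, y to its left, z up, the work surface at z = 0. Lengths are in m, angles in degrees, forces in N, time in s.
With the tool pointing down it reaches from about 0.35 to 0.9 m from the base axis. Payload 8.1 kg.
Tool frame: the origin (TCP) lies at the very end of the fingers, on their centre line; the grasp point (between the pads) lies 19 mm behind it; z points along the fingers, y is the direction in which the jaws open and shut (so a half turn about z gives the same grasp; the last joint's range is limited). The gripper opens to 85 mm and grips with 20 to 120 N. Pads are 22 mm wide; open, the fingers measure 114 mm over their backs; the gripper's body (76 mm by 85 mm) begins 54 mm behind the grasp point. The pads swing forward as they close: fully open they stand 13 mm farther back than shut.
Start: joints at [-71.024, 24.895, 1.432, 90.138, -0.665, 64.973, -4.303], TCP at [0.263, 0.567, 0.231] pointing down, gripper open.
Joint ranges: [-149.89, 149.89], [-25.12, 119.58], [-72.63, 75.52], [4.76, 147.25], [-75.54, 255.54], [6.69, 114.76], [-157.13, 157.13]. Speed limits (degrees/s): [127.2, 127.2, 172.46, 172.46, 180, 180, 180].

INTERFACE

Orientations are given as a 3x3 rotation matrix whose columns are the frame's x, y, z axes.
In Python, from bench import arm gives the robot as it stands.
- The arm moves only by the shell command python3 -m handwheel 'ROWS' [OPENING] [FORCE]. ROWS is JSON, a list of rows, each a list of 6 numbers: the shift along the world's x, y, z in cm, then the turn, a rotation vector about the world's x, y, z in degrees. In form: [[x, y, z, rx, ry, rz], ...]. A call has 1 to 8 rows; each row is the pose to reach, as a shift and turn from the pose commanded when the call began; what a row does not reach only later rows make up. A row lasts 1/8 s, in which the tool goes at most 62.5 mm and 10.7 degrees, less where a joint would pass 70% of its speed; a pose out of reach is approached as far as the arm can. A call with a gripper value outside its range is refused whole. OPENING is the opening, from 0 (shut) to 1 (fully open), set as the call begins (- or left out, the last holds). The fingers move at their own pace and stop on an object; FORCE is the grip in N (left out, the last holds). Time passes only in rows, so rows that repeat a pose let the fingers close. It gives the time, the measured TCP pose, the force and the opening at its end, in the units of the state.
- arm.read_state(): the state, without advancing time (a new reading comes with each control period).
- arm.read_camera(name): name is "side" or "top" or "wrist"; returns the picture (400x640x3 uint8, blue, green, red); there is no depth.
- arm.calibration(name): a dict with "fx", "fy", "cx", "cy" (pixels), "R" (3x3) and "t" (3): a world point X has camera coordinates R X + t; the wrist camera has in their place "tool_from_camera" (4x4, takes a point from camera to tool coordinates, whose origin is the TCP and whose axes are the flange's). Camera axes: x right, y down, z forward; pixel columns grow to the right and rows downward; lengths in m; the calibration is good to about 2 mm. A picture is of the moment at which its call begins: read the wrist's pose just before it. calibration takes no time and is no camera call.
- arm.hand_in(): hands the job in, once; it reports no verdict.
The state is a dict: "clock": time; "joint_positions": joint angles; "dq": joint speeds; "tau": joint torques, N m; "position": TCP position; "tool_rot": TCP orientation; "contact_force": force on the tool from outside, world axes, zero at the start; "ft_torque": the same for the moment, N m; "width": opening from 0.0 (shut) to 1.0 (fully open).
Only numpy, scipy, OpenCV 4.12 (cv2) and the standard library are available. Lean on these libraries where they do the work, as an engineer would, in place of code of your own. Each camera call takes 0.05 s, during which the arm holds its last target. There are 200 camera calls.

TASK

The belt of this small cake conveyor is about to be fitted. First turn the black knob until the black pointer of the pulley carriage lines up with the red mark on the white scale; then take or push the yellow tensioner arm by its red post, swing it back against its spring past the ratchet click until its tip stands over the green zone, and keep holding it there with the fingers: the program finishes while still holding it. Leave the mug, the mooncake and the wrench where they are.

Things in the scene. Friction and masses are not known exactly. Their poses are not given: they have to be found in the camera images.
- machine: Fixed conveyor drive bed: blue-grey plate 300 x 360 mm, its upper face 20 mm above the table. Origin: centre of the plate's underside, at table height; z up, x towards the conveyor rollers (away from the robot), y to the left.
- knob_grip (a point): Centre of the knob's bar grip, on the turning axis (vertical), 82 mm above the table. Black knob: a disc 44 mm across with an upright bar on it, 42 mm long, 14 mm thick and 32 mm tall (57 to 89 mm above the table), on a grey housing 75 x 75 mm, 45 mm high. Its z is up and its x runs along the bar, with which it turns.
- knob (a joint): Knob angle in rad, 0 to 3.4, growing clockwise seen from above. At 0 the bar lies along the machine's x; at q the bar stands at the machine's yaw minus q. It turns stiffly and stays where it is left. It moves the pulley carriage by a rack, 10 mm per rad: clockwise moves carriage and pointer along the machine's +x, anticlockwise along -x.
- pointer_tip (a point): Tip of the carriage's black pointer (a needle 2.4 mm wide that points to the machine's +y), about 32 mm above the table. The carriage is bare aluminium with a small pulley and slides along the machine's x.
- mark_tip (a point): Point of the red mark, a fixed rider on the white scale beside the carriage, with a nose 3 mm wide that points to the machine's -y, towards the pointer; about 32 mm above the table. Its axes are parallel to the machine's. Pointer and mark are lined up when they have the same position along the machine's x.
- tensioner_hinge (a point): On the vertical pivot axis of the yellow tensioner arm, 50 mm above the table; its axes turn with the arm: z up, x along the arm from the pivot towards the post and the arm's tip.
- tensioner (a joint): Angle of the yellow tensioner arm in rad, 0 (spring-pressed against its rest stop) to 0.92 (far stop); grows anticlockwise seen from above, the post swinging to the machine's -y. At q the arm points from its pivot at the machine's yaw + 2.967 + q. Push needed at the post: about 4 N at 0, 12 N at 0.65, some 3 to 5 N more from 0.1 to 0.33. The green zone under the arm's tip spans 0.52 to 0.76.
- tensioner_arm: The yellow tensioner arm with its post. Origin: on the pivot axis at the plate's face, 20 mm above the table; z up, x along the arm. The red upright post, 18 mm in diameter, stands 110 mm from the pivot axis, free from 56 to 116 mm above the table; below it a white idler roller 38 mm in diameter, 36 to 56 mm above the table.
- post_grip (a point): On the axis of the red post, 92 mm above the table: where to take it.
- pawl (a joint): Brass pawl slider at the far side of the pivot: its travel in m, 0 when fully in. It is pushed out by about 8 mm as the arm's pin climbs over it and snaps back to 0 with the click, near 0.4 rad of the arm. Let go beyond the click, the arm springs back to about 0.40, where the pawl catches it, short of the green zone; let go before, it springs back to 0.
- mug_mid (a point): Steel mug, 76 mm across, 85 mm high, handle to its side; stands on the table right of the machine. Centre, half-way up.
- mooncake_mid (a point): A baked mooncake, 64 mm across, 32 mm high; on the table left of the machine, nearer the robot. Centre, half-way up.
- wrench_mid (a point): Steel wrench, 170 mm long, 8 mm thick; lies on the table left of the machine. Centre.

How it is judged (in metres and radians):
On the way, in this order (a step that is already met when the one before it is completed fails the run):
1. the knob is turned until the pointer lines up with the red mark (within 2.5 mm) (x of pointer_tip in the frame of mark_tip between -0.0025 and 0.0025 m), for 0.3 s.
2. the tensioner arm is past the ratchet click, the pawl back in behind its pin (value of joint tensioner above 0.5 rad and value of joint pawl below 0.002 m), for 0.2 s.
At the end, for the whole second after the job is handed in: The fingers still hold the tensioner arm back (contact force above 3 N), the arm at rest past the click and over the green zone (0.50 to 0.80 rad), the pawl in, and the pointer still within 2.5 mm of the red mark (all of step 1 and all of step 2 and value of joint tensioner below 0.8 rad and velocity of joint tensioner between -0.1 and 0.1 rad/s and contact force between the fingers and tensioner_arm above 3 N); the arm keeps its last pose, push and grip.
It fails at once if the steel mug is moved more than 30 mm (distance of mug_mid from where it was at the start of the episode above 0.03 m).
It fails at once if the mooncake is moved more than 30 mm (distance of mooncake_mid from where it was at the start of the episode above 0.03 m).
It fails at once if the wrench is moved more than 30 mm (distance of wrench_mid from where it was at the start of the episode above 0.03 m).
It also fails if it takes over 58 s, if anything falls off the work surface, if the arm or the gripper's body presses on something with over 40 N, if the wrist force passes 120 N, or if a joint passes its speed limit or range.

## Working session

There is one attempt and no reset: what is moved stays moved. The work goes in short steps, Python scripts to look and compute and a shell command to move; the robot and the scene stay as the last step left them, time stands still between calls to the robot, and variables do not carry over. Pictures are saved under pics/ and viewed, about 8 in all and at most 12, crops included, and the job is handed in when it is done.

```bash
mkdir -p pics; python3 - <<'E'
from bench import arm
import cv2,numpy as np
print(arm.read_state())
for n in("top","side"):
    cv2.imwrite(f"pics/{n}0.png",arm.read_camera(n)); print(n,arm.calibration(n))
print(arm.calibration("wrist"))
E
```

```text
{'clock': 0.0, 'joint_positions': array([-71.02530353,  24.93583475,   1.42954012,  90.18985475,
        -0.66461781,  64.97089632,  -4.30235263]), 'dq': array([ 0.00670634,  0.11778857, -0.03624947, -0.01468283,  0.02267669,
       -0.09128492,  0.01262387]), 'tau': array([-4.20410779e-04, -6.70469069e+01,  1.02478243e+00, -3.16218066e+01,
        1.54820248e-02,  1.21875858e-02,  2.40136785e-05]), 'position': array([0.26251463, 0.56664735, 0.23052729]), 'tool_rot': array([[-9.07370780e-01,  4.20330810e-01, -5.26595575e-04],
       [ 4.20331120e-01,  9.07369634e-01, -1.44811415e-03],
       [-1.30870160e-04, -1.53532097e-03, -9.99998813e-01]]), 'contact_force': array([ 0.6959321 ,  0.57768504, -0.67956676]), 'ft_torque': array([ 0.00230341, -0.00657389, -0.04942276]), 'width': 1.002112806802602}
top {'fx': 369.6160261999054, 'fy': 369.6160261999054, 'cx': 321.2739630288999, 'cy': 209.52629893004664, 'R': array([[-0.00939447, -0.99957205, -0.02770311],
       [-0.99298278,  0.01259145, -0.11758677],
       [ 0.11788527,  0.02640405, -0.99267613]]), 't': array([0.0359058 , 0.59659477, 0.83694992])}
side {'fx': 387.3631966901557, 'fy': 387.3631966901557, 'cx': 315.34533587418343, 'cy': 201.3992460437224, 'R': array([[ 0.85962832, -0.51082177,  0.01001346],
       [-0.39466959, -0.67635467, -0.62191661],
       [ 0.32446119,  0.53066513, -0.78301945]]), 't': array([-0.48719506,  0.28725621,  0.72913372])}
{'fx': 315.33171433533107, 'fy': 315.33171433533107, 'cx': 319.8059806866494, 'cy': 205.4186496034054, 'tool_from_camera': array([[-2.62318973e-04, -9.46609627e-01, -3.22381986e-01,
         8.34316396e-02],
       [ 9.99999769e-01, -4.50259968e-04,  5.08407777e-04,
        -1.12164564e-05],
       [-6.26419399e-04, -3.22381778e-01,  9.46609527e-01,
        -1.42322427e-01],
       [ 0.00000000e+00,  0.00000000e+00,  0.00000000e+00,
         1.00000000e+00]])}
```

View pics/top0.png

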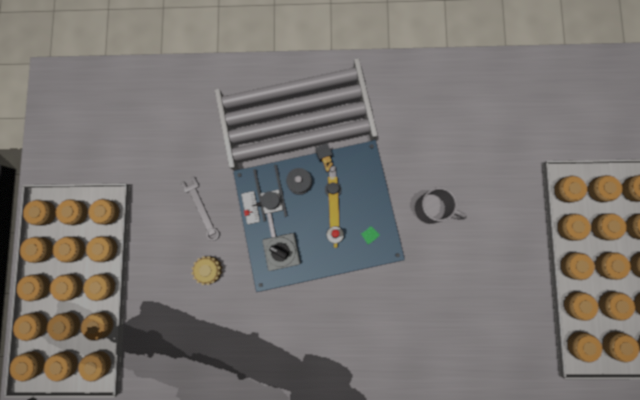

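View pics/side0.png

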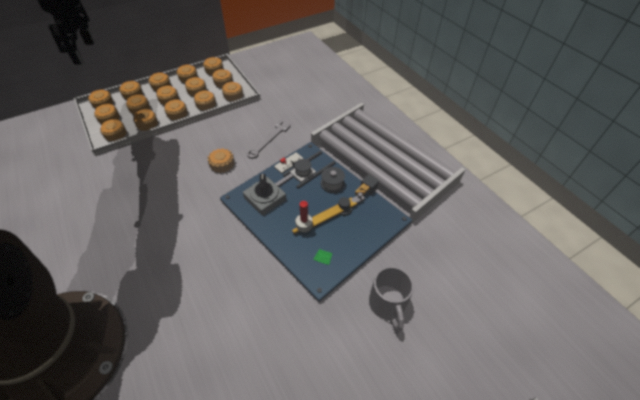

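The top view shows the plate with corners near (235,168), (378,142), (404,260) and (257,291). The knob is at about (280,252), the red post at (335,233), the carriage at (270,200) and the red mark at (248,212). The mug, at (437,206), is well to the right of the machine.

```bash
cat > h.py <<'E'
from bench import arm
import cv2,numpy as np
def ray(n,uv,z,st=None):
    c=arm.calibration(n); d=np.array([(uv[0]-c["cx"])/c["fx"],(uv[1]-c["cy"])/c["fy"],1.])
    if n=="wrist":
        T=c["tool_from_camera"]; R=st["tool_rot"]; d=R@T[:3,:3]@d; o=R@T[:3,3]+st["position"]
    else: o=-c["R"].T@c["t"]; d=c["R"].T@d
    return o+d*(z-o[2])/d[2]
def blobs(m,k=15):
    n,_,s,c=cv2.connectedComponentsWithStats(m.astype(np.uint8)); return [(c[i].round(1),s[i].tolist()) for i in range(1,n) if s[i][4]>=k]
def red(im): b,g,r=[im[...,i].astype(int) for i in range(3)]; return (r>110)&(g<70)&(b<80)
E
python3 - <<'E'
from h import *
im=cv2.imread("pics/top0.png"); h=cv2.cvtColor(im,cv2.COLOR_BGR2HSV)
m=((h[...,0]>92)&(h[...,0]<115)&(h[...,1]>70)).astype(np.uint8)
m[:, :225]=0;m[:,415:]=0;m[:130]=0
cs,_=cv2.findContours(m,0,2); c=max(cs,key=cv2.contourArea); hull=cv2.convexHull(c)
r=cv2.minAreaRect(hull);P=np.array([ray("top",p,.02)[:2] for p in hull[:,0].astype(float)],np.float32)
rr=cv2.minAreaRect(P);print("plate",rr,cv2.boxPoints(rr).round(4).tolist())
for n in("top","side"):
    i2=cv2.imread(f"pics/{n}0.png")
    for b in blobs(red(i2),4):
        print(n,b,ray(n,b[0],.116).round(4),ray(n,b[0],.03).round(4))
for z in(.057,.089): print("knob",z,ray("top",(280,252),z),ray("side",(263,185),z))
cv2.imwrite("pics/crop.png",cv2.resize(im[140:300,225:415],None,fx=4,fy=3.75,interpolation=2))
E
```

```text
plate ((0.6546828746795654, -0.06615355610847473), (0.2056065797805786, 0.11608468741178513), 12.033106803894043) [[0.5419999957084656, -0.030799999833106995], [0.5662000179290771, -0.1444000005722046], [0.767300009727478, -0.1014999970793724], [0.7430999875068665, 0.012000000104308128]]
top (array([246.5, 212.3]), [245, 211, 4, 4, 14]) [0.5834 0.1882 0.116 ] [0.5932 0.2081 0.03  ]
top (array([335.4, 233.2]), [333, 230, 6, 7, 37]) [ 0.5364 -0.0023  0.116 ] [ 0.541  -0.0033  0.03  ]
side (array([282.6, 160.1]), [281, 159, 4, 3, 11]) [0.5571 0.1332 0.116 ] [0.5923 0.2107 0.03  ]
side (array([303.2, 203.5]), [299, 201, 9, 6, 42]) [ 0.5353 -0.0008  0.116 ] [0.5676 0.0585 0.03  ]
knob 0.057 [0.4981482  0.12376373 0.057     ] [0.50262395 0.13659744 0.057     ]
knob 0.089 [0.49799419 0.11931445 0.089     ] [0.49312556 0.11007325 0.089     ]
```

View pics/crop.png

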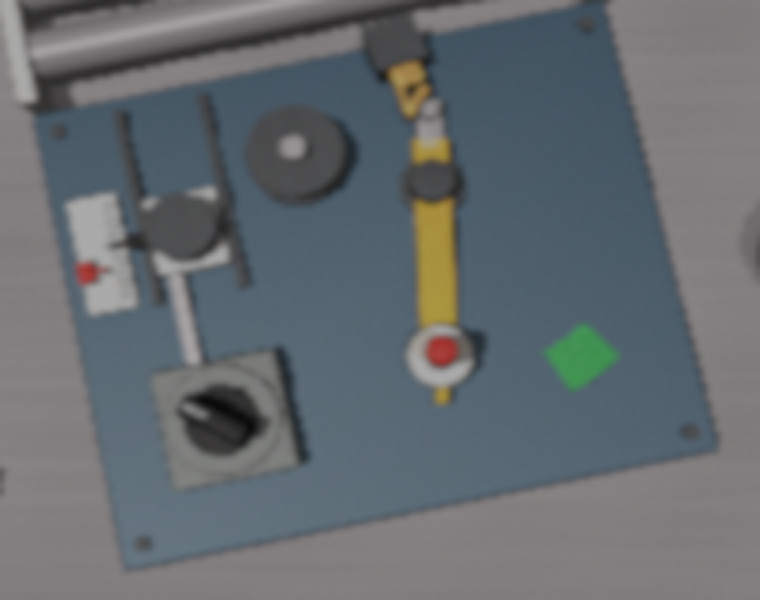

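In the crop, the pointer tip is at about (110,242) and the mark nose at (108,271). The carriage therefore has to go back towards the robot by roughly 15 mm, which is about 1.5 rad anticlockwise. The bar runs up-left at a world yaw of about 60°. Next I move above the knob.

```bash
python3 -m handwheel '[[3,-5.5,0,0,0,-10],[6,-11,0,0,0,-20],[9,-17,0,0,0,-30],[12,-22.5,0,0,0,-40],[15,-28,0,0,0,-50],[18,-34,0,0,0,-60],[21,-39.5,-1,0,0,-70],[23.5,-44.7,-2,0,0,-80]]' 1
python3 -m handwheel '[[0,0,0,0,0,-7.5],[0,0,0,0,0,-15],[0,0,0,0,0,-15],[0,0,0,0,0,-15]]'
python3 - <<'E'
from h import *
s=arm.read_state(); im=arm.read_camera("wrist"); cv2.imwrite("pics/w1.png",im)
import pickle; pickle.dump(s,open("s1.pkl","wb")); print(s["clock"],s["position"],s["tool_rot"].round(3).tolist(),s["joint_positions"].round(0))
E
```

```text
clock: 1.1
position: [0.4956, 0.1243, 0.2124]
tool_rot: [[0.262, 0.965, 0.001], [0.965, -0.262, 0.0], [0.001, 0.001, -1.0]]
contact_force: [0.8, 1.2, -1.6]
width: 1.001
clock: 1.6
position: [0.4947, 0.1262, 0.2123]
tool_rot: [[0.495, 0.869, -0.0], [0.869, -0.495, -0.0], [-0.0, -0.0, -1.0]]
contact_force: [0.2, 0.3, 0.5]
width: 0.997
1.6 [0.4946592  0.12619058 0.21231297] [[0.495, 0.869, -0.0], [0.869, -0.495, -0.0], [-0.0, -0.0, -1.0]] [-44.  16.  31. 109. -10.  57. -39.]
```

View pics/w1.png

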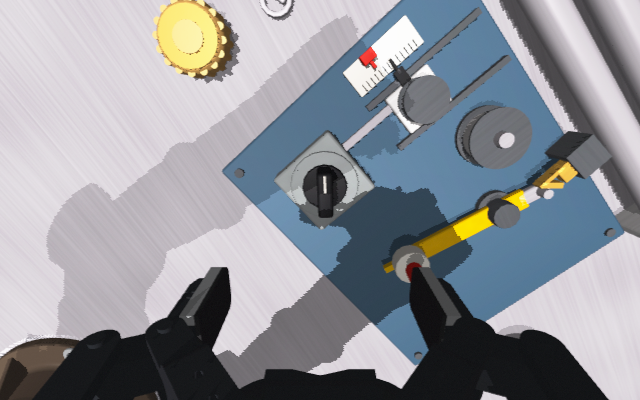

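The wrist picture shows the knob at (325,185) with its bar almost parallel to the tool's x, the pointer at about (392,65) and the mark nose at (375,65). I'll measure these on an enlarged crop.

```bash
python3 - <<'E'
from h import *
im=cv2.imread("pics/w1.png")
a=cv2.resize(im[30:110,350:430],(560,560),interpolation=cv2.INTER_CUBIC)
b=cv2.resize(im[140:225,285:365],(240,560),interpolation=cv2.INTER_CUBIC)
b=cv2.resize(im[140:220,305:345],(240,560),interpolation=cv2.INTER_CUBIC)
cv2.imwrite("pics/w1c.png",np.hstack([a,b]))
E
```

```text
(no output)
```

View pics/w1c.png

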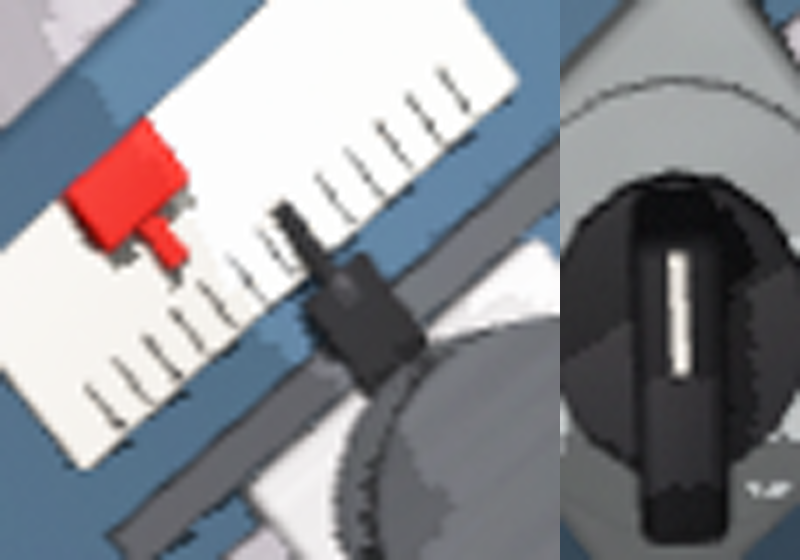

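```bash
python3 - <<'E'
from h import *
import pickle; s=pickle.load(open("s1.pkl","rb"))
W=lambda u,v,z: ray("wrist",(u,v),z,s)
yaw=lambda a,b: np.degrees(np.arctan2(*(b-a)[1::-1]))
e1=W(350+85/7,30+468/7,.025);e2=W(350+520/7,30+80/7,.025); print("scale yaw",yaw(e1,e2),np.linalg.norm(e2-e1))
c=W(223,171,.02);print("corner",c)
my=np.radians(yaw(e1,e2)); X=np.array([np.cos(my),np.sin(my)])
m=W(375.7,67.9,.032);p=W(390.7,59.6,.032);print("mark",m,"ptr",p,"dx,dy mm",1e3*X@(p-m)[:2],1e3*np.array([-X[1],X[0]])@(p-m)[:2])
k1=W(324.8,174.3,.089);k2=W(325.2,210,.089);print("bar",k1,k2,np.linalg.norm(k1-k2),(k1+k2)/2,yaw(k2,k1), "tool yaw",np.degrees(np.arctan2(s["tool_rot"][1,0],s["tool_rot"][0,0])))
l1=W(305+118/6,140+250/7,.089);l2=W(305+120/6,140+375/7,.089);print("line yaw",yaw(l2,l1))
print("post",W(413,265,.10))
im=cv2.imread("pics/w1.png"); 
E
```

```text
scale yaw 11.509736082242235 0.07467833055837769
corner [0.40771172 0.18564777 0.02      ]
mark [0.59451857 0.19595574 0.032     ] ptr [0.60986901 0.19541471 0.032     ] dx,dy mm 14.933796160213728 -3.593090061021009
bar [0.50842965 0.14252673 0.089     ] [0.49273731 0.11393768 0.089     ] 0.032612621196008454 [0.50058348 0.1282322  0.089     ] 61.2379109277278 tool yaw 60.33311736484076
line yaw 61.6468627493661
post [0.53791541 0.03145541 0.1       ]
```

The checks agree: the pointer is 14.9 mm past the mark, so the knob needs 1.49 rad (85.5°) anticlockwise. The bar yaw is about 61.3° with its centre near (0.4985, 0.123). I descend, close, and look at the force.

```bash
python3 -m handwheel '[[0.4,-0.3,-5,0,0,1],[0.4,-0.3,-10,0,0,1],[0.4,-0.3,-13,0,0,1],[0.4,-0.3,-14.6,0,0,1],[0.4,-0.3,-14.6,0,0,1],[0.4,-0.3,-14.6,0,0,1]]'
python3 -m handwheel '[[0,0,0,0,0,0],[0,0,0,0,0,0],[0,0,0,0,0,0],[0,0,0,0,0,0],[0,0,0,0,0,0],[0,0,0,0,0,0]]' 0 60
```

```text
clock: 2.4
position: [0.4998, 0.1232, 0.0675]
tool_rot: [[0.482, 0.876, 0.002], [0.876, -0.482, 0.001], [0.001, 0.001, -1.0]]
contact_force: [0.3, -0.7, 0.8]
width: 0.996
clock: 3.15
position: [0.4984, 0.1233, 0.0668]
tool_rot: [[0.482, 0.876, -0.001], [0.876, -0.482, 0.001], [0.0, -0.001, -1.0]]
contact_force: [-4.4, 0.8, 8.1]
width: 0.151
```

The fingers closed on the bar (13 mm). I turn the knob anticlockwise in two calls, then read the pointer.

```bash
python3 -m handwheel '[[0,0,0,0,0,8],[0,0,0,0,0,16],[0,0,0,0,0,24],[0,0,0,0,0,32],[0,0,0,0,0,40],[0,0,0,0,0,48],[0,0,0,0,0,56],[0,0,0,0,0,56]]' 
python3 -m handwheel '[[0,0,0,0,0,8],[0,0,0,0,0,16],[0,0,0,0,0,24],[0,0,0,0,0,30],[0,0,0,0,0,30],[0,0,0,0,0,30]]'
python3 - <<'E'
from h import *
s=arm.read_state(); im=arm.read_camera("wrist"); t=arm.read_camera("top"); cv2.imwrite("pics/w2.png",im);cv2.imwrite("pics/t2.png",t)
import pickle; pickle.dump(s,open("s2.pkl","wb")); print(s["clock"],s["position"],s["ft_torque"])
cv2.imwrite("pics/v2.png",np.hstack([cv2.resize(im,(480,300)),cv2.resize(t[180:230,230:280],(300,300),interpolation=2)]))
E
```

```text
clock: 4.15
position: [0.4997, 0.1234, 0.0668]
tool_rot: [[-0.455, 0.89, 0.002], [0.89, 0.455, 0.001], [0.0, 0.002, -1.0]]
contact_force: [1.2, 2.4, 2.0]
width: 0.151
clock: 4.9
position: [0.5002, 0.1239, 0.0668]
tool_rot: [[-0.838, 0.545, 0.003], [0.545, 0.838, 0.001], [-0.001, 0.003, -1.0]]
contact_force: [4.2, 2.8, -0.8]
width: 0.148
4.9 [0.50023577 0.12392644 0.06681288] [ 0.74252357 -0.88075111  0.06407961]
```

View pics/v2.png

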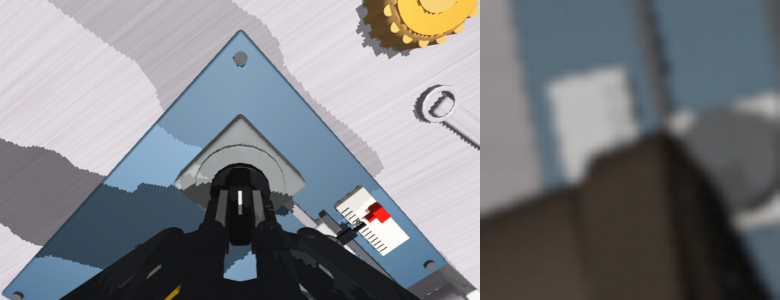

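The wrist view shows the pointer and mark meeting near (484,290) in full resolution. I enlarge that area to measure it.

```bash
python3 - <<'E'
from h import *
cv2.imwrite("pics/w2c.png",cv2.resize(cv2.imread("pics/w2.png")[240:340,440:540],(600,600),interpolation=2))
E
```

```text
(no output)
```

View pics/w2c.png

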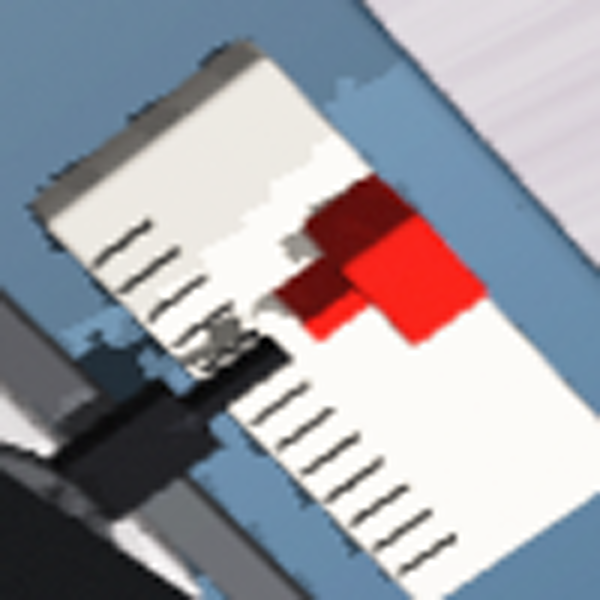

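```bash
python3 - <<'E'
from h import *
import pickle; s=pickle.load(open("s2.pkl","rb"))
W=lambda u,v,z=.032: ray("wrist",(440+u/6,240+v/6),z,s)
a,b=W(50,218,.025),W(430,592,.025);d=b-a;print(np.degrees(np.arctan2(d[1],d[0])),np.linalg.norm(d))
X=np.array([np.cos(np.radians(11.5)),np.sin(np.radians(11.5))])
for M in((311,332),(318,338),(305,325)):
  for P in((284,352),(278,345)): print(M,P,1e3*X@(W(*P)-W(*M))[:2])
print(W(311,332),W(284,352))
E
```

```text
12.477851298960836 0.07379027939411961
(311, 332) (284, 352) 0.06361024260360437
(311, 332) (278, 345) -1.1572671861085195
(318, 338) (284, 352) -1.125271484811392
(318, 338) (278, 345) -2.346148913523516
(305, 325) (284, 352) 1.2795698432747238
(305, 325) (278, 345) 0.05869241456259986
[0.5953475  0.19737425 0.032     ] [0.59612903 0.193852   0.032     ]
```

Alignment is within about 1 mm. I release, rise, move above the post with tool yaw near 200°, and look again.

```bash
python3 -m handwheel '[[0,0,0,0,0,0],[0,0,0,0,0,0],[0,0,0,0,0,0],[0,0,0,0,0,0],[0,0,5,0,0,0],[0,0,10,0,0,0],[0,0,14,0,0,0],[0,0,14,0,0,0]]' 1
python3 -m handwheel '[[1,-3,0,0,0,10],[2,-6,0,0,0,20],[3,-9,0,0,0,30],[3.6,-12.5,0,0,0,40],[3.6,-12.5,0,0,0,50],[3.6,-12.5,0,0,0,53],[3.6,-12.5,0,0,0,53]]'
python3 - <<'E'
from h import *
s=arm.read_state(); im=arm.read_camera("wrist"); t=arm.read_camera("top"); cv2.imwrite("pics/w3.png",im);cv2.imwrite("pics/t3.png",t)
import pickle; pickle.dump(s,open("s3.pkl","wb")); print(s["clock"],s["position"],s["joint_positions"].round(0))
for b in blobs(red(im),6): print(b,ray("wrist",b[0],.116,s),ray("wrist",b[0],.032,s))
E
```

```text
clock: 6.0
position: [0.5006, 0.1235, 0.2096]
tool_rot: [[-0.84, 0.543, 0.006], [0.543, 0.84, 0.002], [-0.004, 0.005, -1.0]]
contact_force: [0.2, -0.1, -0.9]
width: 1.001
clock: 6.88
position: [0.5342, -0.0022, 0.2054]
tool_rot: [[-0.939, -0.343, -0.002], [-0.343, 0.939, 0.0], [0.002, 0.001, -1.0]]
contact_force: [0.5, 0.9, 0.6]
width: 0.997
6.875 [ 0.53423765 -0.00222879  0.2053647 ] [ -2.  18.  -5. 104.   2.  58. 103.]
(array([319. , 210.7]), [310, 202, 20, 21, 235]) [ 0.53421851 -0.0024683   0.116     ] [0.56250864 0.00768342 0.032     ]
(array([472. , 288.9]), [462, 282, 18, 14, 129]) [0.55600433 0.14440049 0.116     ] [0.59218849 0.20776969 0.032     ]
```

View pics/w3.png

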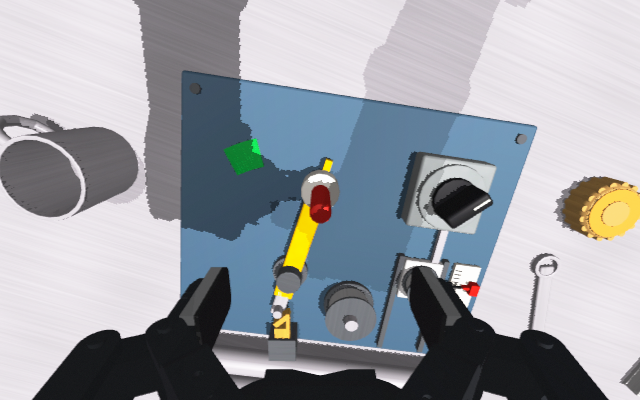

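The post top is at about (321,211), which puts it almost straight under the TCP. The mug is clear on the left. I descend and grip the post.

```bash
python3 -m handwheel '[[0.2,0,-5,0,0,0],[0.2,0,-10,0,0,0],[0.2,0,-13.2,0,0,0],[0.2,0,-13.2,0,0,0],[0.2,0,-13.2,0,0,0]]'
python3 -m handwheel '[[0,0,0,0,0,0],[0,0,0,0,0,0],[0,0,0,0,0,0],[0,0,0,0,0,0],[0,0,0,0,0,0],[0,0,0,0,0,0]]' 0 50
python3 - <<'E'
from h import *
s=arm.read_state(); p=s["position"]; t=cv2.imread("pics/t3.png")
print("hinge top",ray("top",(333,188),.06))
h=p[:2]+.11*np.array([np.cos(np.radians(1.5)),np.sin(np.radians(1.5))]);print("hinge",h)
for q in(0,.1,.2,.3,.4,.5,.6,.65):
    a=np.radians(11.5)+2.967+q; print(q,((h+.11*np.array([np.cos(a),np.sin(a)])-p[:2])*100).round(2))
E
```

```text
clock: 7.6
position: [0.5376, -0.0018, 0.0755]
tool_rot: [[-0.939, -0.344, 0.001], [-0.344, 0.939, 0.0], [-0.001, -0.0, -1.0]]
contact_force: [0.2, 0.2, -0.1]
width: 1.001
clock: 8.35
position: [0.5368, -0.0012, 0.0748]
tool_rot: [[-0.939, -0.345, 0.0], [-0.345, 0.939, 0.001], [-0.0, 0.001, -1.0]]
contact_force: [-2.1, 3.5, 5.6]
width: 0.196
hinge top [0.64376762 0.00112506 0.06      ]
hinge [0.64679456 0.00172722]
0 [-0.  0.]
0.1 [ 0.08 -1.1 ]
0.2 [ 0.28 -2.18]
0.3 [ 0.58 -3.24]
0.4 [ 0.98 -4.26]
0.5 [ 1.48 -5.24]
0.6 [ 2.08 -6.16]
0.65 [ 2.42 -6.6 ]
```

The grip holds the post (about 17 mm). I swing it along the arc towards 0.65 rad.

```bash
python3 -m handwheel '[[0.1,-1.1,0,0,0,0],[0.3,-2.2,0,0,0,0],[0.6,-3.2,0,0,0,0],[1,-4.3,0,0,0,0],[1.5,-5.2,0,0,0,0],[2.1,-6.2,0,0,0,0],[2.4,-6.6,0,0,0,0],[2.4,-6.6,0,0,0,0]]'
python3 -m handwheel '[[0,0,0,0,0,0],[0,0,0,0,0,0],[0,0,0,0,0,0]]'
python3 - <<'E'
from h import *
s=arm.read_state(); p=s["position"]; t=arm.read_camera("top"); d=arm.read_camera("side"); cv2.imwrite("pics/t4.png",t); cv2.imwrite("pics/d4.png",d)
v=p[:2]-np.array([.6468,.0017]);print("q est",np.arctan2(-v[1],-v[0])-np.radians(1.5),np.linalg.norm(v),s["dq"].round(2))
cv2.imwrite("pics/v4.png",np.vstack([np.hstack([cv2.resize(t[140:300,220:420],(400,320),interpolation=2),cv2.resize(d[130:290,210:410],(400,320),interpolation=2)]),np.hstack([cv2.resize(t[185:235,230:300],(400,280),interpolation=2),cv2.resize(d[145:187,265:325],(400,280),interpolation=2)])]))
E
```

```text
clock: 9.35
position: [0.5573, -0.0658, 0.0741]
tool_rot: [[-0.938, -0.347, -0.007], [-0.347, 0.938, 0.002], [0.006, 0.004, -1.0]]
contact_force: [-13.7, 7.2, 14.7]
width: 0.195
clock: 9.72
position: [0.5572, -0.0656, 0.0741]
tool_rot: [[-0.938, -0.347, -0.007], [-0.347, 0.938, 0.002], [0.006, 0.004, -1.0]]
contact_force: [-12.9, 7.7, 12.6]
width: 0.194
q est 0.6179195609490813 0.11209152188274202 [ 0.01  0.05  0.1  -0.    0.03 -0.02  0.05]
```

View pics/v4.png

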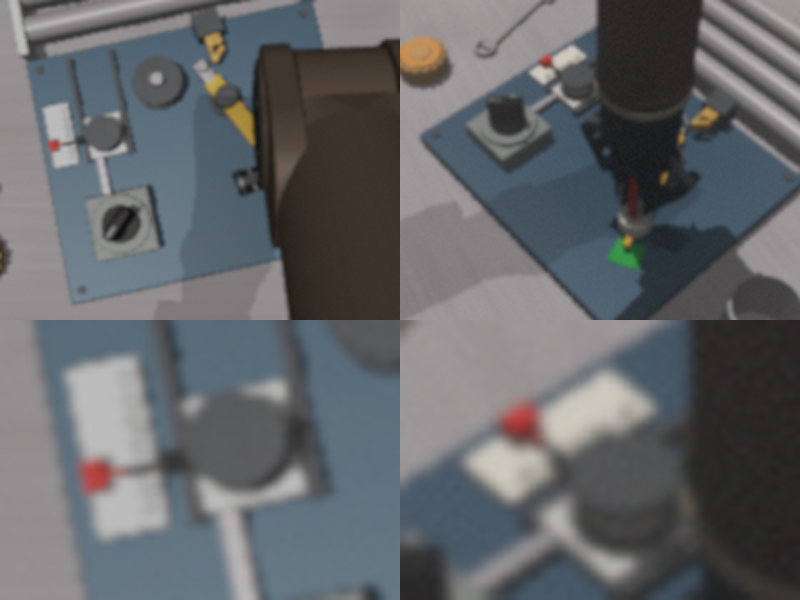

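The top view shows the pointer and mark in one straight line, and the side view shows the arm tip over the green zone. The arm is at rest at q ≈ 0.62, held by the fingers, so I hand in.

```bash
python3 -c "
from bench import arm
print(arm.hand_in()); s=arm.read_state(); print(s['clock'],s['position'],s['contact_force'],s['width'])"
```

```text
the job is handed in; nothing more can be done
None
the job is handed in; nothing more can be done
```

I turned the knob about 86° anticlockwise until the pointer lined up with the red mark. Then I gripped the red post, swung the tensioner arm back past the click, and handed in at about 9.8 s while still holding it. `hand_in()` gives no verdict, so I can't confirm the result.

- **Pointer and mark:** the close wrist view put them within about 1 mm, though reading the edges differently gave up to 2.3 mm. The last top view showed them in one straight line.
- **Tensioner arm:** its angle works out at about 0.62 rad from the tool position, with a radius of 112 mm against the expected 110 mm. The arm was at rest, and the side view shows its tip over the green zone.
- **Hold:** the fingers stopped at about 16.5 mm on the 18 mm post, gripping at 50 N. The wrist force was about 20 N.
- **Pawl:** I did not measure it. I take it to be in because the arm is well past the click angle of about 0.4 rad.
- **Mug, mooncake and wrench:** I kept clear of all three and saw no sign of contact, but did not measure their final positions.

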